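Unload the glass drilling jig

ROBOT

A 6-joint arm with a two-finger parallel gripper is mounted at the origin on the work surface. World frame = base frame: x ahead of the robot, y to its left, z up, the work surface at z = 0. Lengths are in m, angles in rad, forces in N, time in s.
With the tool pointing down it reaches from about 0.375 to 0.9 m from the base axis. Payload 3.1 kg.
Tool frame: the origin (TCP) lies between the finger pads; the fingertips stand 19 mm ahead of it and the grasp point (between the pads) is the TCP (ctrl.tip_reach is the distance from the TCP to the fingertips, in m); z points along the fingers, y is the line along which they close (so a half turn about z gives the same grasp; the last joint's range is limited). The gripper opens to 85 mm and grips with 20 to 120 N. Pads are 22 mm wide; open, the fingers measure 114 mm over their backs; the gripper's body (76 mm by 85 mm) begins 54 mm behind the grasp point. The pads swing forward as they close: fully open they stand 13 mm farther back than shut.
Start: joints at [1.012, 0.527, 1.433, -0, 1.181, -0.178], TCP at [0.232, 0.58, 0.25] pointing down, gripper open.
Joint ranges: [-3.08, 3.08], [-0.75, 2.2], [0.22, 2.44], [-1.43, 4.57], [0, 2.65], [-2.85, 2.85]. Speed limits (rad/s): [2.79, 2.79, 3.14, 3.14, 3.14, 3.14].

INTERFACE

Orientations are given as [roll, pitch, yaw] about the fixed x, y, z axes, in that order (R = Rz(yaw) Ry(pitch) Rx(roll)).
In Python, from cell import ctrl, vision gives the robot as it stands.
- The arm moves only by the tool apply_moves, never from a script. Its argument "motion" is one flat list of numbers, 6 for each row, row after row: the shift along the tool's x, y, z scaled (see below), then the turn, a rotation vector about the tool's x, y, z scaled (see below). A call has 1 to 5 rows; each row shifts and turns the commanded pose from where the row before left it, along the tool's axes as they then stand; what a row does not reach is not made up. The controller multiplies each number of a shift by 0.05 m and each number of a turn by 180 degrees. A row lasts 1/8 s, in which the tool goes at most 62.5 mm and 10.7 degrees, less where a joint would pass 70% of its speed; a pose out of reach is approached as far as the arm can. A call with a number of a shift or a turn outside -1 to 1 is refused whole. A call with a gripper value outside its range is refused whole. "claw" is the gripper's target within -1 to 1 (fully open at 1, half-way at 0, shut at -1), set as the call begins (left out, the last holds). The fingers move at their own pace and stop on an object; "squeeze" is the grip in N (left out, the last holds). Time passes only in rows, so rows that do not move let the fingers close. It gives the time, the measured TCP pose, the force, the opening and the grip force at its end, in the units of the state.
- ctrl.observe(): the state, without advancing time (a new reading comes with each control period).
- vision.read_camera(name): name is "scene" or "top" or "wrist"; returns the picture (480x640x3 uint8, red, green, blue); there is no depth.
- vision.get_calibration(name): a dict with "vfov" (degrees; the focal length in pixels is half the picture's height over the tangent of half this angle, whatever the lens; pixels are square), "cx", "cy" (the principal point, pixels), "rvec" (rotation vector, rad) and "tvec" (3), from world to camera coordinates, as OpenCV has them. Camera axes: x right, y down, z forward; pixel columns grow to the right and rows downward; lengths in m; the calibration is good to about 2 mm. A picture is of the moment at which its call begins: read the wrist's pose just before it. get_calibration takes no time and is no camera call; for the wrist camera it gives the pose at the moment of the call.
- ctrl.close_job(): hands the job in; it is judged then, once.
The state is a dict: "t": time; "joint_positions": joint angles; "qvel": joint speeds; "joint_torque": joint torques, N m; "tool_pos": TCP position; "orientation": TCP orientation; "force": force on the tool from outside, world axes, zero at the start; "ft_torque": the same for the moment, N m; "opening": finger opening in m; "gripper_force": force on a finger pad.
Only numpy, scipy, OpenCV 4.12 (cv2) and the standard library are available. Lean on these libraries where they do the work, as an engineer would, in place of code of your own. Each camera call takes 0.05 s, during which the arm holds its last target. There are 200 camera calls.

TASK

The tiles in the drilling machine are done: crank the carriage fully out from under the drill to the loading end, lift the jig plate straight up off its two dowels, keeping it level, and lay it flat in the middle of the rubber mat. Then put every glass tile into the wooden tray, each lying flat on the felt and none on another, and crank the empty carriage fully back under the drill. Leave the spray bottle, the tool pot and the brush alone.

Things in the scene. Friction and masses are not known exactly. Their poses are not given: they have to be found in the camera images.
- carriage (a joint): Position in m of the steel carriage of the bench drilling machine (carriage 165 mm deep, 170 mm along its travel). 0 = its stop under the drill head, where it starts; 0.180 = its stop at the loading end, to the robot's left (the machine's +y). It moves only by the crank: 0.090 m a full turn, so 2 turns end to end; it stays where it is left.
- crank (a joint): Angle in rad of the hand crank on the front of the machine, 0 at the start with the handle straight up, 12.566 (2 full turns) when the carriage is at the loading end. Positive = anticlockwise as seen from the robot (the handle at the top goes to the robot's left). The handle turns freely on its pin; it takes a few newtons at the handle.
- crank_grip (a point): Point to hold on the crank's handle, a black horizontal sleeve 21 mm in diameter and 92 mm long that sticks out of the crank arm towards the robot along the machine's -x; this point is 56 mm out from the front face of the crank's hub and 36 mm from the handle's free end. It goes round a circle of 55 mm radius about crank_hub in the upright plane of the machine's y and z (lowest point 40 mm above the bench).
- crank_hub (a point): Point on the crank's horizontal axis, in the plane in which crank_grip goes round, 95 mm above the bench. The axis runs along the machine's x.
- press: Bench drilling machine, fixed: grey cast base 360 mm long (y), 105 mm high, carriage on top; behind it (+x) a column drill whose head (86 mm wide, 355 to 540 mm above the bench, drill tip at 250 mm) overhangs the carriage: spindle at x = 39, y = -123 mm, head front at x = 9 mm. Origin: centre of the base on the bench; x away from the robot, y along the travel to the loading end, z up.
- nest (a point): Centre of the carriage's nest floor, 125 mm above the bench; axes as the machine's; it travels with the carriage. Pocket centres at x = +-39, y = +-33 mm, parted by fences 5 mm high. Two upright steel dowels of 12 mm diameter stand at x = 0, y = +-70 mm on blocks (28 x 24 mm) whose tops are 23 mm above the nest floor; the dowels rise to 55 mm above it.
- plate: Aluminium drill jig plate, 150 mm (x) x 166 mm (y) x 14 mm, 0.6 kg, with eight drill bushes and two 13 mm holes at y = +-70 mm that fit tightly over the dowels. Origin at the centre of its underside, z up. Seated, its underside is 23 mm above the nest floor, so it must rise 32 mm to leave the dowels.
- plate_handle (a point): Centre of the plate's handle bar, a black bar 14 mm (x) x 100 mm (y) x 16 mm high, 52 mm above the plate's underside on two posts at y = +-43 mm (30 mm free under the bar).
- mat: Black rubber mat on the bench, 210 x 220 x 6 mm, fixed; origin at the centre of its underside. It lies to the left or to the right of the machine.
- tray: Felt-lined wooden tray, 240 mm (x) x 200 mm (y) outside, 224 x 184 mm inside, walls 28 mm high, fixed; origin at the centre of its underside. It lies on the other side of the machine from the mat.
- tray_floor (a point): Centre of the tray's felt floor, 10 mm above the bench; axes as the tray's.
- tile1: Drilled cast-glass tile, a green block 70 x 36 x 20 mm with two 8 mm holes marked in its top; origin at the centre of its underside, x along its 70 mm length, z up. At the start it lies in one of the four nest pockets under the jig plate, its length along the machine's x; up to four tiles are present (absent ones read None).
- tile2: Drilled cast-glass tile, a green block 70 x 36 x 20 mm with two 8 mm holes marked in its top; origin at the centre of its underside, x along its 70 mm length, z up. At the start it lies in one of the four nest pockets under the jig plate, its length along the machine's x; up to four tiles are present (absent ones read None).
- tile3: Drilled cast-glass tile, a green block 70 x 36 x 20 mm with two 8 mm holes marked in its top; origin at the centre of its underside, x along its 70 mm length, z up. At the start it lies in one of the four nest pockets under the jig plate, its length along the machine's x; up to four tiles are present (absent ones read None).
- tile4: Drilled cast-glass tile, a green block 70 x 36 x 20 mm with two 8 mm holes marked in its top; origin at the centre of its underside, x along its 70 mm length, z up. At the start it lies in one of the four nest pockets under the jig plate, its length along the machine's x; up to four tiles are present (absent ones read None).
- spray: Bystander: white spray bottle, 64 mm across, 150 mm tall, behind the work on the left; origin at the centre of its underside.
- jar: Bystander: white pot of tools, 72 mm across, 85 mm high, behind the work on the left; origin at the centre of its underside.
- brush: Bystander: hand brush lying behind the work on the right; origin under its middle.
There are look-alikes about, which are no part of the job. Of the things that look like the plate, the smaller one is meant.

How it is judged:
On the way, in this order (a step that is already met when the one before it is completed fails the run):
1. the carriage is cranked to its stop at the loading end with the jig plate still on its dowels (value of joint carriage above 0.174 m and z of plate in the frame of nest below 0.03 m), for 0.2 s.
2. the jig plate is lifted clear of the dowels, straight up (within 20 mm) and level (within 7 degrees) (z of plate in the frame of nest between 0.056 and 0.2 m and horizontal distance between plate and nest below 0.02 m and angle between plate's own z axis and vertical below 0.12 rad and value of joint carriage above 0.17 m), for 0.1 s.
3. the jig plate lies flat on the rubber mat, let go, its centre within 35 mm of the mat's (horizontal distance between plate and mat below 0.035 m and z of plate in the frame of mat between 0.002 and 0.011 m and angle between plate's own z axis and vertical below 0.06 rad and linear speed of plate below 0.02 m/s and contact force between plate and the fingers below 0.5 N), for 0.3 s.
4. every tile lies flat on the tray's floor, let go (x of tile1 in the frame of tray_floor between -0.102 and 0.102 m and y of tile1 in the frame of tray_floor between -0.082 and 0.082 m and z of tile1 in the frame of tray_floor between -0.004 and 0.005 m and angle between each of tile1, tile2, tile3, tile4's own z axis and vertical below 0.12 rad and linear speed of each of tile1, tile2, tile3, tile4 below 0.02 m/s and contact force between each of tile1, tile2, tile3, tile4 and the fingers below 0.5 N and x of tile2 in the frame of tray_floor between -0.102 and 0.102 m and y of tile2 in the frame of tray_floor between -0.082 and 0.082 m and z of tile2 in the frame of tray_floor between -0.004 and 0.005 m and x of tile3 in the frame of tray_floor between -0.102 and 0.102 m and y of tile3 in the frame of tray_floor between -0.082 and 0.082 m and z of tile3 in the frame of tray_floor between -0.004 and 0.005 m and x of tile4 in the frame of tray_floor between -0.102 and 0.102 m and y of tile4 in the frame of tray_floor between -0.082 and 0.082 m and z of tile4 in the frame of tray_floor between -0.004 and 0.005 m), for 0.3 s.
5. the carriage is cranked back to its stop under the drill (value of joint carriage below 0.006 m and velocity of joint carriage below 0.01 m/s), for 0.2 s.
At the end, for the whole second after the job is handed in: The carriage is within 6 mm of its stop under the drill; the jig plate lies flat on the rubber mat, its centre within 35 mm of the mat's centre; every tile lies flat on the tray's felt floor (none on another or on the rim); all released and at rest (all of step 3 and all of step 4 and all of step 5); the robot touches nothing.
It fails at once if a bystander (spray bottle, tool pot, brush) is moved more than 40 mm or tipped over (distance of any of spray, jar, brush from where it was at the start of the episode above 0.04 m or angle between any of spray, jar's own z axis and vertical above 0.5 rad).
Of tile1, tile2, tile3, tile4 only 2 to 4 are there at a start; the rules pass over those that are not, and their reading is None.
At some moment in a run one of tile1, tile2, tile3, tile4 may be knocked a few centimetres aside while the robot is not near it.
Once in a run the grip may slacken for a moment while it holds something.
It also fails if it takes over 210 s, if anything falls off the work surface, if the arm or the gripper's body presses on something with over 40 N, if the wrist force passes 120 N, or if a joint passes its speed limit or range.

## Working session

There is one attempt and no reset: what is moved stays moved. The work goes in short steps, Python scripts to look and compute and a tool call to move; the robot and the scene stay as the last step left them, time stands still between calls to the robot, and variables do not carry over. Pictures are saved under pics/ and viewed, at most 14 in all, crops included, and the job is handed in when it is done.

Besides the shell and the picture viewer there is one more tool, called after ">>>" as name(argument=value, ...) on one line, values as JSON. apply_moves: Moves the arm, as the interface text tells. Shifts and turns lie within -1 to 1; 1 stands for 0.05 m of shift or 180 degrees of turn. Its arguments: {"type":"object","properties":{"motion":{"type":"array"},"claw":{"type":"number"},"squeeze":{"type":"number"}},"required":["motion"]}

```bash
ls; mkdir -p pics; cat > h.py <<'E'
import numpy as np, cv2
from cell import ctrl, vision
def cal(n):
    c=vision.get_calibration(n); f=240/np.tan(np.radians(c['vfov'])/2)
    K=np.array([[f,0,c['cx']],[0,f,c['cy']],[0,0,1.]]); R=cv2.Rodrigues(np.array(c['rvec'],float))[0]
    return K,R,np.array(c['tvec'],float).ravel()
def px2w(C,u,v,z):
    K,R,t=C; o=-R.T@t; d=R.T@np.linalg.inv(K)@np.array([u,v,1.]); return o+d*(z-o[2])/d[2]
def w2px(C,p):
    K,R,t=C; q=K@(R@np.array(p,float)+t); return q[:2]/q[2]
def shot(n,name,crop=None,s=1):
    C=cal(n); im=vision.read_camera(n)[:,:,::-1].copy(); cv2.imwrite(f'pics/{name}_raw.png',im)
    if crop: x0,y0,x1,y1=crop; im=im[y0:y1,x0:x1]
    if s!=1: im=cv2.resize(im,None,fx=s,fy=s,interpolation=cv2.INTER_CUBIC)
    cv2.imwrite(f'pics/{name}.png',im); return C
E
python3 - <<'E'
from h import *
print(ctrl.observe()); 
for n in ("scene","top","wrist"): print(n,vision.get_calibration(n))
shot("top","top0"); shot("scene","scene0")
E
```

```text
pics
{'t': 0.0, 'joint_positions': array([ 1.01251915e+00,  5.28469073e-01,  1.43391055e+00,  2.33288282e-05,
        1.18140570e+00, -1.78528700e-01]), 'qvel': array([-0.00011517,  0.00170574, -0.00119307,  0.00082022,  0.00010234,
        0.0010628 ]), 'joint_torque': array([-1.18704207e-03, -4.42355311e+01, -1.78027493e+01, -3.56598684e-04,
        8.31738173e-03, -1.10486798e-06]), 'tool_pos': array([0.2312967 , 0.57989382, 0.24932917]), 'orientation': array([-3.13943866e+00, -4.10598985e-04,  2.76183486e+00]), 'force': array([-0.09215376, -0.51115773, -0.06704941]), 'ft_torque': array([ 0.02205819, -0.02183123,  0.01661552]), 'gripper_force': 0.0, 'opening': 0.08518408311680956}
scene {'vfov': 52.09861292365119, 'cx': 319.44309099276006, 'cy': 236.0734420081923, 'rvec': array([ 1.33952638,  2.14146119, -0.98027811]), 'tvec': array([ 0.22293865, -0.17681878,  1.49092409])}
top {'vfov': 45.47181151323564, 'cx': 318.86294784986256, 'cy': 244.2898690842738, 'rvec': array([ 2.14103328, -2.19656904,  0.09114548]), 'tvec': array([0.01719826, 0.47044682, 1.70657888])}
wrist {'vfov': 68.770080669698, 'cx': 324.6974632780866, 'cy': 240.3210067819196, 'rvec': array([-2.39799714, -1.62833814, -0.22834226]), 'tvec': array([-0.62439695, -0.03815551,  0.37897673])}
```

View pics/top0.png

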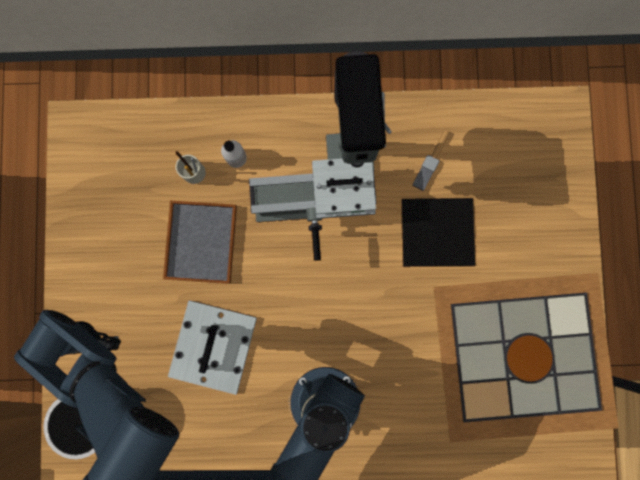

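View pics/scene0.png

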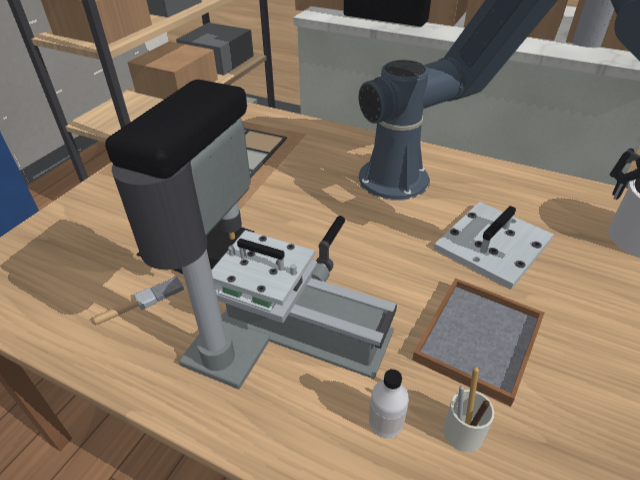

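The plate could be either the one on the carriage, top (345,183), or the larger plate lying on the bench, top (212,347). I choose the one on the carriage because it is smaller and sits on the dowels. The mat is at (438,232), the tray at (201,242) and the crank handle at (316,240). I'll check this with a close crop.

```bash
python3 - <<'E'
from h import *
im=cv2.imread('pics/top0_raw.png')[120:280,235:485]
cv2.imwrite('pics/top0c.png',cv2.resize(im,None,fx=3.2,fy=3.2,interpolation=cv2.INTER_CUBIC))
E
```

```text
(no output)
```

View pics/top0c.png

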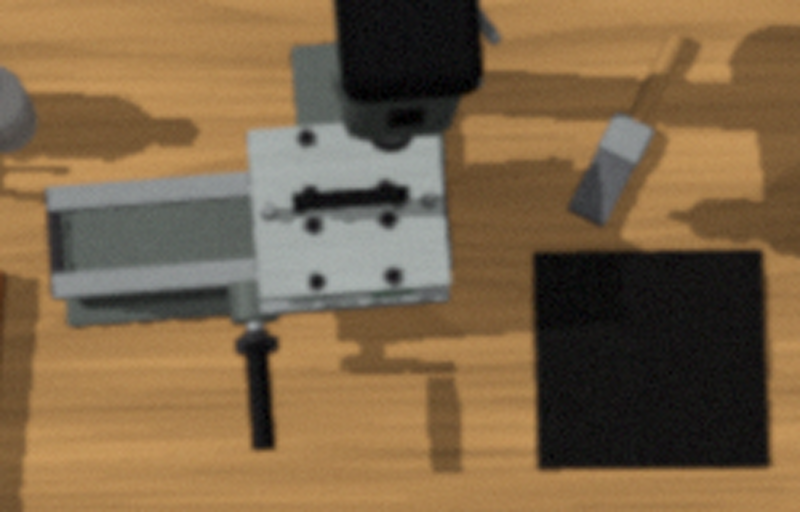

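```bash
python3 - <<'E'
from h import *
np.set_printoptions(precision=4,suppress=True)
C=cal('top'); f=lambda u,v,z: px2w(C,235+u/3.2,120+v/3.2,z)
d1,d2=f(270,212,.18),f(428,202,.18); print('dowels',d1,d2,np.linalg.norm(d1-d2),'mid',(d1+d2)/2)
print('handle bar',f(350,199,.208),'ends',f(293,203,.208),f(407,194,.208))
print('crank arm',f(257,345,.15),'end',f(262,448,.15))
pl=[f(*p,.162) for p in [(248,130),(441,135),(450,285),(258,300)]]; print('plate',pl)
print('base L',f(46,188,.105),f(53,297,.105))
m=[f(*p,.006) for p in [(533,252),(763,251),(770,467),(539,467)]];print('mat',np.mean(m,0),m)
t=[px2w(C,*p,.028) for p in [(170,201),(238,205),(234,283),(164,278)]];print('tray',np.mean(t,0),t)
for a,b in (("spray",(233,147)),("jar",(188,168))): print(a,px2w(C,*b,.1))
# top look-alike
E
```

```text
dowels [ 0.6171 -0.0016  0.18  ] [ 0.6222 -0.1384  0.18  ] 0.13685984176595636 mid [ 0.6197 -0.07    0.18  ]
handle bar [ 0.621 -0.07   0.208] ends [ 0.6188 -0.0215  0.208 ] [ 0.624  -0.1185  0.208 ]
crank arm [0.5053 0.0129 0.15  ] end [0.4149 0.0107 0.15  ]
plate [array([0.6943, 0.0159, 0.162 ]), array([ 0.6851, -0.1533,  0.162 ]), array([ 0.552 , -0.1566,  0.162 ]), array([0.5433, 0.0109, 0.162 ])]
base L [0.6596 0.2016 0.105 ] [0.5594 0.1967 0.105 ]
mat [ 0.5001 -0.3599  0.006 ] [array([ 0.6058, -0.2516,  0.006 ]), array([ 0.6008, -0.4712,  0.006 ]), array([ 0.3941, -0.4674,  0.006 ]), array([ 0.3997, -0.2493,  0.006 ])]
tray [0.4879 0.3588 0.028 ] [array([0.614 , 0.4539, 0.028 ]), array([0.5962, 0.2472, 0.028 ]), array([0.3605, 0.262 , 0.028 ]), array([0.3808, 0.4721, 0.028 ])]
spray [0.7565 0.2491 0.1   ]
jar [0.6975 0.3816 0.1   ]
```

>>> apply_moves(motion=[0, 0, 0, 0, 0, -0.0446, 0, 0, 0, 0, 0, -0.0446, 0, 0, 0, 0, 0, -0.0446, -0.318, -0.96, 0, 0, 0, 0, -0.318, -0.96, 0, 0, 0, 0], claw=1, squeeze=60)

```text
t: 0.72
tool_pos: [0.2673, 0.4848, 0.2497]
orientation: [-3.141, -0.0, -3.099]
force: [0.8, 0.0, -0.7]
opening: 0.0853
gripper_force: 0.0
```

>>> apply_moves(motion=[-0.318, -0.96, 0, 0, 0, 0, -0.318, -0.96, 0, 0, 0, 0, -0.318, -0.96, 0, 0, 0, 0, -0.318, -0.96, 0, 0, 0, 0, -0.318, -0.96, 0, 0, 0, 0])

```text
t: 1.35
tool_pos: [0.3567, 0.2477, 0.2502]
orientation: [-3.142, -0.0, -3.101]
force: [1.2, 0.2, 0.5]
opening: 0.0854
gripper_force: 0.0
```

>>> apply_moves(motion=[-0.318, -0.96, 0, 0, 0, 0, -0.318, -0.96, 0, 0, 0, 0, -0.318, -0.96, 0, 0, 0, 0, -0.318, -0.96, 0, 0, 0, 0, -0.318, -0.96, 0, 0, 0, 0])

```text
t: 1.98
tool_pos: [0.4459, 0.011, 0.2502]
orientation: [3.141, -0.0, -3.101]
force: [0.5, 0.3, -0.6]
opening: 0.0856
gripper_force: 0.0
```

```bash
python3 - <<'E'
from h import *
C=shot("wrist","w1"); np.savez('pics/w1.npz',*C)
print(ctrl.observe()['tool_pos'], w2px(C,(.415,.0107,.15)), w2px(C,(.451,.0117,.15)),w2px(C,(.451,.0117,.095)),-C[1].T@C[2])
E
```

```text
[0.44980331 0.00567069 0.25060382] [325.90125129 201.25968994] [325.09179129 254.28915252] [324.98349205 233.16098711] [0.37634551 0.00817903 0.3741856 ]
```

View pics/w1.png

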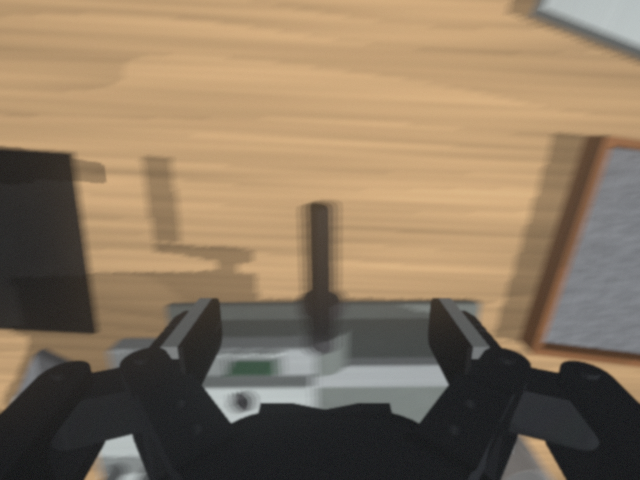

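```bash
python3 - <<'E'
from h import *
C=shot("wrist","w2"); im=cv2.imread('pics/w2.png').sum(2)
print(ctrl.observe()['tool_pos'])
for v in (215,230,245,260,275):
    c=np.where(im[v,290:350]<240)[0]+290; print(v,c.min(),c.max(), px2w(C,(c.min()+c.max())/2,v,.15) if len(c) else '')
col=np.where(im[190:230,320]<240)[0]+190; print(col.min(), px2w(C,320,col.min(),.15), px2w(C,320,col.min(),.16))
E
```

```text
[0.44840553 0.00839878 0.25045769]
215 322 349 [0.42826819 0.01151287 0.15      ]
230 322 349 [0.4383759  0.01199771 0.15      ]
245 323 349 [0.44872596 0.01282911 0.15      ]
260 323 349 [0.4593552  0.01334326 0.15      ]
275 323 349 [0.47026059 0.01387078 0.15      ]Traceback (most recent call last):
  File "<stdin>", line 6, in <module>
    return umr_minimum(a, axis, None, out, keepdims, initial, where)
ValueError: zero-size array to reduction operation minimum which has no identity
```

```bash
python3 - <<'E'
from h import *
C=shot("wrist","w3"); im=cv2.imread('pics/w3.png').sum(2)
print(ctrl.observe()['tool_pos'])
for v in (200,215,230,245,260,275):
    c=np.where(im[v,290:380]<240)[0]+290; 
    if len(c): print(v,c.min(),c.max(), px2w(C,(c.min()+c.max())/2,v,.15))
col=np.where(im[150:260,336]<240)[0]+150; print(col.min(), px2w(C,336,col.min(),.15))
E
```

```text
[0.44662428 0.01052622 0.25016339]
200 318 346 [0.41693067 0.01188873 0.15      ]
215 318 346 [0.42678782 0.01230834 0.15      ]
230 318 346 [0.43689006 0.01273839 0.15      ]
245 319 346 [0.44723421 0.01351345 0.15      ]
260 319 346 [0.4578547  0.01396982 0.15      ]
275 319 346 [0.4687495  0.01443799 0.15      ]
196 [0.41424736 0.01434641 0.15      ]
```

>>> apply_moves(motion=[0, 0.05, 0.7, 0, 0, 0, 0, 0, 0.7, 0, 0, 0, 0, 0, 0.6, 0, 0, 0, 0, 0, 0, 0, 0, 0, 0, 0, 0, 0, 0, 0])

```text
t: 2.75
tool_pos: [0.4457, 0.0157, 0.151]
orientation: [-3.142, 0.001, -3.1]
force: [0.6, -0.3, 0.1]
opening: 0.0858
gripper_force: 0.0
```

>>> apply_moves(motion=[0, 0, 0, 0, 0, 0, 0, 0, 0, 0, 0, 0, 0, 0, 0, 0, 0, 0, 0, 0, 0, 0, 0, 0, 0, 0, 0, 0, 0, 0], claw=-1)

```text
t: 3.38
tool_pos: [0.4457, 0.015, 0.1507]
orientation: [-3.141, 0.0, -3.101]
force: [-0.5, -0.4, 5.8]
opening: 0.0188
gripper_force: 58.4
```

>>> apply_moves(motion=[0, 0.447, 0.095, 0, 0, 0, 0, 0.37, 0.269, 0, 0, 0, 0, 0.229, 0.396, 0, 0, 0, 0, 0.048, 0.455, 0, 0, 0, 0, -0.141, 0.435, 0, 0, 0])

```text
t: 4.0
tool_pos: [0.4439, 0.0611, 0.0675]
orientation: [-3.139, 0.0, -3.099]
force: [-3.1, -21.4, 15.3]
opening: 0.019
gripper_force: 62.5
```

>>> apply_moves(motion=[0, -0.306, 0.34, 0, 0, 0, 0, -0.418, 0.186, 0, 0, 0, 0, -0.457, 0, 0, 0, 0, 0, -0.418, -0.186, 0, 0, 0, 0, -0.306, -0.34, 0, 0, 0])

```text
t: 4.62
tool_pos: [0.4481, -0.034, 0.0668]
orientation: [-3.141, -0.0, -3.101]
force: [3.3, 1.6, -4.2]
opening: 0.0192
gripper_force: 60.7
```

>>> apply_moves(motion=[0, -0.141, -0.435, 0, 0, 0, 0, 0.048, -0.455, 0, 0, 0, 0, 0.229, -0.396, 0, 0, 0, 0, 0.37, -0.269, 0, 0, 0, 0, 0.447, -0.095, 0, 0, 0])

```text
t: 5.25
tool_pos: [0.4459, 0.0142, 0.1514]
orientation: [-3.139, 0.001, -3.101]
force: [1.8, -2.9, -10.2]
opening: 0.0189
gripper_force: 59.9
```

>>> apply_moves(motion=[0, 0.447, 0.095, 0, 0, 0, 0, 0.37, 0.269, 0, 0, 0, 0, 0.229, 0.396, 0, 0, 0, 0, 0.048, 0.455, 0, 0, 0, 0, -0.141, 0.435, 0, 0, 0])

```text
t: 5.88
tool_pos: [0.4439, 0.0611, 0.0675]
orientation: [-3.139, 0.0, -3.099]
force: [-3.5, -22.2, 15.4]
opening: 0.019
gripper_force: 63.1
```

>>> apply_moves(motion=[0, -0.306, 0.34, 0, 0, 0, 0, -0.418, 0.186, 0, 0, 0, 0, -0.457, 0, 0, 0, 0, 0, -0.418, -0.186, 0, 0, 0, 0, -0.306, -0.34, 0, 0, 0])

```text
t: 6.5
tool_pos: [0.4481, -0.034, 0.0668]
orientation: [-3.141, -0.0, -3.101]
force: [2.3, 2.7, -4.5]
opening: 0.019
gripper_force: 61.1
```

>>> apply_moves(motion=[0, -0.141, -0.435, 0, 0, 0, 0, 0.048, -0.455, 0, 0, 0, 0, 0.229, -0.396, 0, 0, 0, 0, 0.37, -0.269, 0, 0, 0, 0, 0.447, -0.095, 0, 0, 0])

```text
t: 7.12
tool_pos: [0.4459, 0.0141, 0.1514]
orientation: [-3.139, 0.001, -3.101]
force: [1.1, -22.2, -10.3]
opening: 0.0191
gripper_force: 60.3
```

>>> apply_moves(motion=[0, 0.04, 0, 0, 0, 0, 0, 0, 0, 0, 0, 0, 0, 0, 0, 0, 0, 0])

```text
t: 7.5
tool_pos: [0.4459, 0.0135, 0.1508]
orientation: [-3.135, 0.0, -3.098]
force: [-4.1, -17.0, 5.4]
opening: 0.0194
gripper_force: 62.3
```

>>> apply_moves(motion=[0, 0, 0, 0, 0, 0, 0, 0, 0, 0, 0, 0, 0, 0, 0, 0, 0, 0, 0, 0, -0.8, 0, 0, 0, 0, 0, -0.8, 0, 0, 0], claw=1)

```text
t: 8.12
tool_pos: [0.445, 0.0177, 0.2307]
orientation: [3.141, -0.002, -3.101]
force: [0.9, -0.4, 0.2]
opening: 0.0856
gripper_force: 0.0
```

>>> apply_moves(motion=[-0.683, 0.361, -0.28, 0, 0, 0, -0.683, 0.361, -0.28, 0, 0, 0, -0.683, 0.361, -0.28, 0, 0, 0, -0.683, 0.361, -0.28, 0, 0, 0, -0.683, 0.361, -0.28, 0, 0, 0])

```text
t: 8.75
tool_pos: [0.613, 0.1157, 0.3004]
orientation: [3.141, -0.001, -3.1]
force: [0.2, -1.1, -0.1]
opening: 0.0853
gripper_force: 0.0
```

>>> apply_moves(motion=[0, 0, 0, 0, 0, 0.05, 0, 0, 0, 0, 0, 0.05, 0, 0, 0, 0, 0, 0.05, 0, 0, 0, 0, 0, 0.05, 0, 0, 0, 0, 0, 0.05])

```text
t: 9.38
tool_pos: [0.612, 0.115, 0.2997]
orientation: [-3.141, -0.001, 2.392]
force: [-0.2, -1.4, 0.5]
opening: 0.0851
gripper_force: 0.0
```

>>> apply_moves(motion=[0, 0, 0, 0, 0, 0.05, 0, 0, 0, 0, 0, 0.05, 0, 0, 0, 0, 0, 0.05, 0, 0, 0, 0, 0, 0.05, 0, 0, 0, 0, 0, 0.05])

```text
t: 10.0
tool_pos: [0.612, 0.115, 0.2998]
orientation: [-3.141, -0.0, 1.607]
force: [-0.1, 0.1, -0.8]
opening: 0.0855
gripper_force: 0.0
```

```bash
python3 - <<'E'
from h import *
for i in range(3): vision.read_camera("wrist")
C=shot("wrist","w4"); np.savez('pics/w4.npz',*C); o=ctrl.observe(); print(o['tool_pos'],o['orientation'])
C=shot("top","top1",(225,120,425,270),4)
E
```

```text
[0.61214381 0.11471944 0.2999774 ] [-3.14086078e+00 -1.56449906e-04  1.61448924e+00]
```

View pics/w4.png

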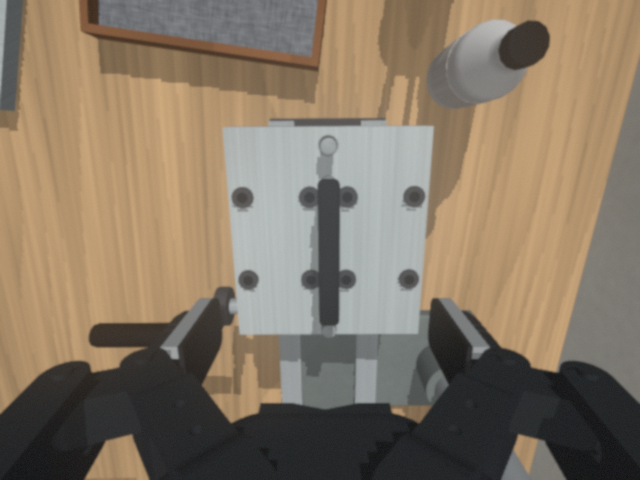

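```bash
python3 - <<'E'
from h import *
d=np.load('pics/w4.npz'); C=[d[k] for k in d.files]
a,b=px2w(C,329,180,.208),px2w(C,329,324,.208); print(a,b,(a+b)/2,np.linalg.norm(a-b))
a,b=px2w(C,328,146,.18),px2w(C,329,331,.18); print(a,b,(a+b)/2,np.linalg.norm(a-b), np.arctan2(-(a-b)[0],(a-b)[1]))
print(w2px(C,(.612,.115,.2)), 'spray',px2w(C,525,45,.15))
E
```

```text
[0.61377213 0.16146056 0.208     ] [0.61856674 0.06324833 0.208     ] [0.61616944 0.11235444 0.208     ] 0.09832919185834614
[0.6124398  0.18092342 0.18      ] [0.61993038 0.04126177 0.18      ] [0.61618509 0.11109259 0.18      ] 0.13986237895315068 0.053582455078653064
[322.84560075 248.46059302] spray [0.74709388 0.25477117 0.15      ]
```

>>> apply_moves(motion=[-0.06, 0.08, 0.54, 0, 0, 0, 0, 0, 0.6, 0, 0, 0, 0, 0, 0.6, 0, 0, 0, 0, 0, 0.3, 0, 0, 0, 0, 0, 0, 0, 0, 0])

```text
t: 10.88
tool_pos: [0.616, 0.1116, 0.1973]
orientation: [-3.139, -0.0, 1.612]
force: [-0.4, 0.7, 0.6]
opening: 0.0856
gripper_force: 0.0
```

>>> apply_moves(motion=[0, 0, 0, 0, 0, 0, 0, 0, 0, 0, 0, 0, 0, 0, 0, 0, 0, 0, 0, 0, 0, 0, 0, 0, 0, 0, 0, 0, 0, 0], claw=-1, squeeze=110)

```text
t: 11.5
tool_pos: [0.6158, 0.1115, 0.1989]
orientation: [-3.14, 0.0, 1.612]
force: [-2.6, 0.0, 5.4]
opening: 0.0121
gripper_force: 107.4
```

>>> apply_moves(motion=[0, 0, 0, 0, 0, 0, 0, 0, 0, 0, 0, 0])

```text
t: 11.75
tool_pos: [0.6158, 0.1115, 0.1989]
orientation: [-3.14, 0.0, 1.612]
force: [-3.3, 0.1, 5.9]
opening: 0.0119
gripper_force: 107.4
```

Low side force. I'll lift straight up slowly.

>>> apply_moves(motion=[0, 0, -0.16, 0, 0, 0, 0, 0, -0.16, 0, 0, 0, 0, 0, -0.16, 0, 0, 0, 0, 0, -0.16, 0, 0, 0, 0, 0, -0.16, 0, 0, 0])

```text
t: 12.38
tool_pos: [0.6167, 0.1116, 0.2388]
orientation: [3.141, -0.0, 1.611]
force: [0.1, -0.3, -8.1]
opening: 0.0122
gripper_force: 107.5
```

>>> apply_moves(motion=[0, 0, -0.16, 0, 0, 0, 0, 0, -0.12, 0, 0, 0, 0, 0, 0, 0, 0, 0, 0, 0, 0, 0, 0, 0])

```text
t: 12.88
tool_pos: [0.6163, 0.1115, 0.2521]
orientation: [-3.141, -0.0, 1.611]
force: [-0.3, 0.2, -6.5]
opening: 0.0118
gripper_force: 107.5
```

```bash
python3 - <<'E'
from h import *
C=shot("scene","scene1",(140,180,460,420),2.5); o=ctrl.observe(); print(o['tool_pos'],o['opening'],o['ft_torque'],o['t'])
E
```

```text
[0.61621713 0.11152258 0.25190884] 0.012035920844417 [-0.01530065  0.00389135 -0.03036838] 12.925
```

View pics/scene1.png

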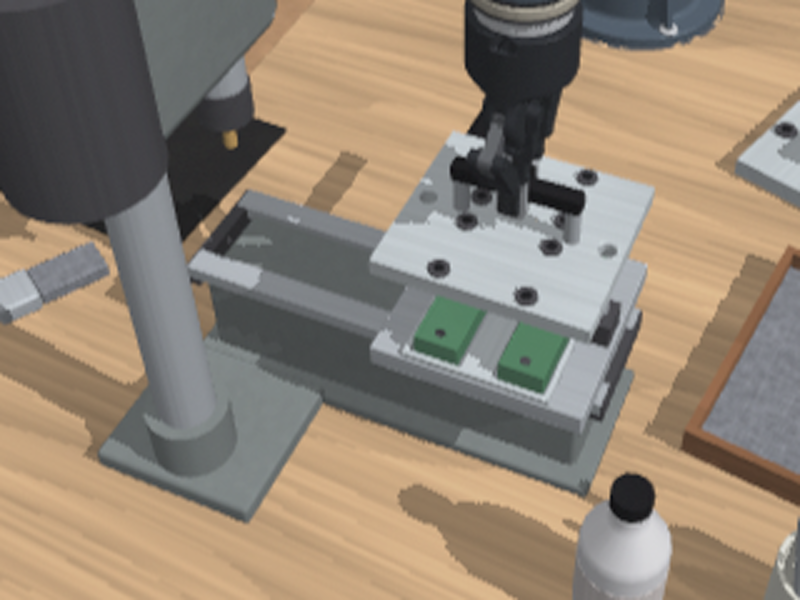

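>>> apply_moves(motion=[0.01, -0.3, -0.1, 0, 0, 0, 0.022, -0.6, -0.1, 0, 0, 0, 0.03, -0.8, 0, 0, 0, 0, 0.022, -0.7, 0, 0, 0, 0, 0.022, -0.32, 0, 0, 0, 0])

```text
t: 13.55
tool_pos: [0.4769, 0.1115, 0.2624]
orientation: [-3.139, -0.0, 1.612]
force: [1.1, 0.6, -6.8]
opening: 0.0121
gripper_force: 107.8
```

>>> apply_moves(motion=[-0.3, 0, 0, 0, 0, 0, -0.6, 0, 0, 0, 0, 0, -0.7, 0, 0, 0, 0, 0, -0.7, 0, 0, 0, 0, 0, -0.7, 0, 0, 0, 0, 0])

```text
t: 14.18
tool_pos: [0.4881, -0.0409, 0.2628]
orientation: [3.139, 0.001, 1.611]
force: [0.0, 0.3, -7.2]
opening: 0.0122
gripper_force: 107.8
```

>>> apply_moves(motion=[-0.7, 0, 0, 0, 0, 0, -0.7, 0, 0, 0, 0, 0, -0.7, 0, 0, 0, 0, 0, -0.7, 0, 0, 0, 0, 0, -0.7, 0, 0, 0, 0, 0])

```text
t: 14.8
tool_pos: [0.4945, -0.2162, 0.2626]
orientation: [3.14, 0.002, 1.611]
force: [-0.5, 0.3, -6.4]
opening: 0.0124
gripper_force: 107.8
```

>>> apply_moves(motion=[-0.7, 0, 0, 0, 0, 0, -0.7, 0, 0, 0, 0, 0, -0.7, 0, 0, 0, 0, 0, -0.5, 0, 0, 0, 0, 0, -0.34, 0, 0, 0, 0, 0])

```text
t: 15.42
tool_pos: [0.4996, -0.3621, 0.2621]
orientation: [3.141, 0.0, 1.61]
force: [0.8, -0.8, -6.7]
opening: 0.0121
gripper_force: 107.8
```

>>> apply_moves(motion=[0, 0, 0, 0, 0, 0, 0, 0, 0, 0, 0, 0, 0, 0, 0, 0, 0, 0])

```text
t: 15.8
tool_pos: [0.4996, -0.3589, 0.2623]
orientation: [-3.141, -0.001, 1.613]
force: [0.5, 0.1, -6.7]
opening: 0.0121
gripper_force: 107.8
```

```bash
python3 - <<'E'
from h import *
C=shot("top","top2",(240,110,500,305),3); o=ctrl.observe(); print(o['tool_pos'],o['orientation'],o['opening'],o['ft_torque'],o['t'])
E
```

```text
[ 0.49965674 -0.35907172  0.26242364] [-3.14138288e+00 -5.55211397e-04  1.61266026e+00] 0.01204394654565134 [ 0.02357359 -0.0354905   0.04109942] 15.85
```

View pics/top2.png

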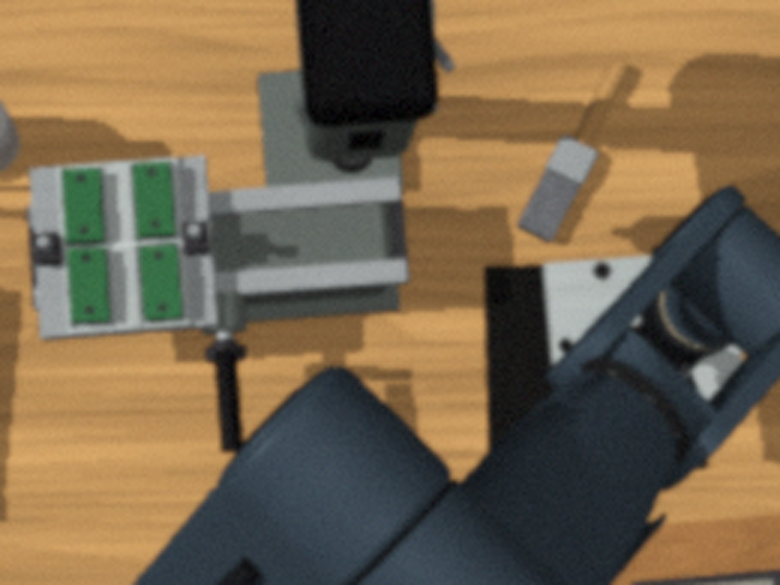

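>>> apply_moves(motion=[0, 0, 0.5, 0, 0, 0, 0, 0, 0.9, 0, 0, 0, 0, 0, 0.9, 0, 0, 0, 0, 0, 0.8, 0, 0, 0, 0, 0, 0.6, 0, 0, 0])

```text
t: 16.48
tool_pos: [0.4996, -0.3594, 0.0758]
orientation: [-3.141, -0.001, 1.612]
force: [0.3, -1.0, -6.2]
opening: 0.0127
gripper_force: 107.7
```

>>> apply_moves(motion=[0, 0, 0.2, 0, 0, 0, 0, 0, 0.08, 0, 0, 0, 0, 0, 0.04, 0, 0, 0, 0, 0, 0.04, 0, 0, 0, 0, 0, 0, 0, 0, 0])

```text
t: 17.1
tool_pos: [0.4998, -0.3605, 0.06]
orientation: [3.141, 0.001, 1.611]
force: [-0.3, 0.1, -7.2]
opening: 0.0122
gripper_force: 108.0
```

>>> apply_moves(motion=[0, 0, 0.03, 0, 0, 0, 0, 0, 0.03, 0, 0, 0, 0, 0, 0.03, 0, 0, 0, 0, 0, 0, 0, 0, 0])

```text
t: 17.6
tool_pos: [0.4991, -0.3606, 0.0568]
orientation: [-3.141, 0.0, 1.611]
force: [-6.9, 1.4, 6.3]
opening: 0.0126
gripper_force: 110.2
```

>>> apply_moves(motion=[0, 0, 0, 0, 0, 0, 0, 0, 0, 0, 0, 0, 0, 0, 0, 0, 0, 0, 0, 0, -0.4, 0, 0, 0, 0, 0, -0.8, 0, 0, 0], claw=1)

```text
t: 18.23
tool_pos: [0.4989, -0.3596, 0.1148]
orientation: [-3.139, -0.003, 1.611]
force: [0.5, -1.3, 0.2]
opening: 0.0856
gripper_force: 0.0
```

>>> apply_moves(motion=[0, 0, -1, 0, 0, 0, 0, 0, -1, 0, 0, 0, 0, 0, -0.9, 0, 0, 0, 0.871, 0.11, 0, 0, 0, 0, 0.871, 0.11, 0, 0, 0, 0])

```text
t: 18.85
tool_pos: [0.5073, -0.2724, 0.2622]
orientation: [3.139, 0.002, 1.61]
force: [-0.4, 0.7, -0.2]
opening: 0.0856
gripper_force: 0.0
```

>>> apply_moves(motion=[0.871, 0.11, 0, 0, 0, 0, 0.871, 0.11, 0, 0, 0, 0, 0.871, 0.11, 0, 0, 0, 0, 0.871, 0.11, 0, 0, 0, 0, 0.871, 0.11, 0, 0, 0, 0])

```text
t: 19.48
tool_pos: [0.5258, -0.0527, 0.2613]
orientation: [3.14, 0.001, 1.611]
force: [-0.5, 0.1, 0.5]
opening: 0.0852
gripper_force: 0.0
```

>>> apply_moves(motion=[0.871, 0.11, 0, 0, 0, 0, 0.781, 0.498, -0.3, 0, 0, 0, 0.781, 0.498, -0.3, 0, 0, 0, 0.781, 0.498, -0.3, 0, 0, 0, 0, 0, 0, 0, 0, -0.05])

```text
t: 20.1
tool_pos: [0.6013, 0.1128, 0.3077]
orientation: [3.135, 0.0, 1.777]
force: [0.1, -0.1, -0.4]
opening: 0.0857
gripper_force: 0.0
```

>>> apply_moves(motion=[0, 0, 0, 0, 0, -0.05, 0, 0, 0, 0, 0, -0.05, 0, 0, 0, 0, 0, -0.05, 0, 0, 0, 0, 0, -0.05, 0, 0, 0, 0, 0, -0.05])

```text
t: 20.72
tool_pos: [0.5991, 0.1098, 0.3062]
orientation: [3.141, 0.001, 2.559]
force: [-0.8, -0.7, 0.4]
opening: 0.0856
gripper_force: 0.0
```

>>> apply_moves(motion=[0, 0, 0, 0, 0, -0.05, 0, 0, 0, 0, 0, -0.05, 0, 0, 0, 0, 0, -0.05, 0, 0, 0, 0, 0, -0.05, 0, 0, 0, 0, 0, 0], claw=0.35)

```text
t: 21.35
tool_pos: [0.5992, 0.1098, 0.306]
orientation: [-3.142, 0.001, -3.103]
force: [-0.1, -1.1, -0.0]
opening: 0.0576
gripper_force: 0.0
```

```bash
python3 - <<'E'
from h import *
for i in range(2): vision.read_camera("wrist")
C=shot("wrist","w5"); np.savez('pics/w5.npz',*C); o=ctrl.observe(); print(o['tool_pos'],o['orientation'],o['opening'],o['t'])
shot("top","top3",(330,180,500,300),4)
E
```

```text
[0.59922834 0.10968797 0.30544152] [-3.14153585e+00  7.11551946e-04 -3.10298734e+00] 0.05764348158272958 21.5
```

View pics/w5.png

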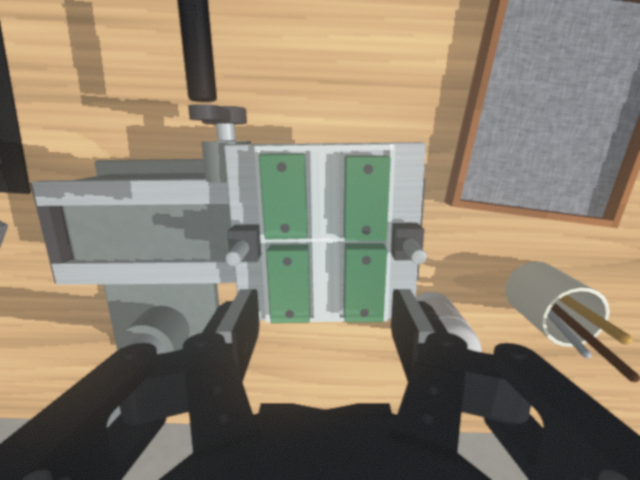

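View pics/top3.png

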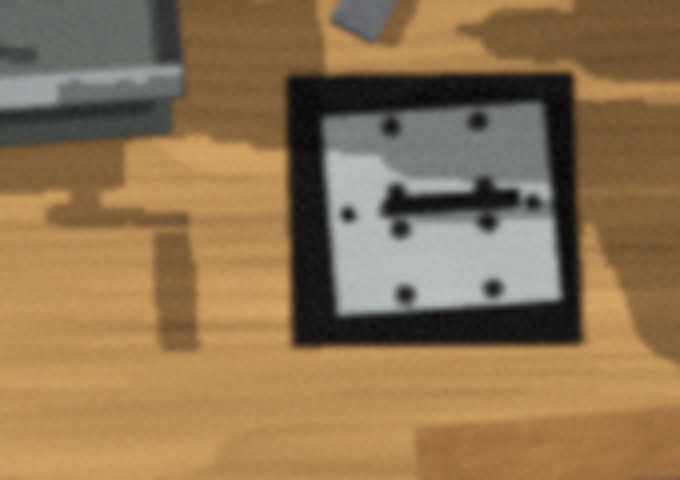

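```bash
python3 - <<'E'
from h import *
np.set_printoptions(precision=4,suppress=True)
d=np.load('pics/w5.npz'); C=[d[k] for k in d.files]
T=[]
for n,a,b in (('A',(281,168),(285,228)),('B',(368,169),(366,230)),('C',(287,261),(290,314)),('D',(366,260),(364,313))):
    p,q=px2w(C,*a,.145),px2w(C,*b,.145); m=(p+q)/2; T.append(m); v=q-p; print(n,m,'yaw',np.arctan2(v[1],v[0]),np.linalg.norm(v))
print(np.mean(T,0))
# tray inner corners near: right-lower inner ~ (611,216), (462,199) top of wall z=.028 
for p in [(452,203),(617,225)]: print(px2w(C,*p,.028))
E
```

```text
A [0.5783 0.075  0.145 ] yaw 0.07296489718389745 0.04933574549894013
B [0.5768 0.1436 0.145 ] yaw 0.04109122372089944 0.050255799049006684
C [0.6573 0.0804 0.145 ] yaw 0.06331730440320979 0.05055993545237566
D [0.6537 0.1475 0.145 ] yaw 0.03720041570577822 0.050462233076458245
[0.6165 0.1116 0.145 ]
[0.5955 0.2572 0.028 ]
[0.6138 0.455  0.028 ]
```

>>> apply_moves(motion=[0.422, 0.695, 0, 0, 0, 0, 0, 0, 0.9, 0, 0, 0, 0, 0, 0.9, 0, 0, 0, 0, 0, 0.8, 0, 0, 0, 0, 0, 0.33, 0, 0, 0], squeeze=70)

```text
t: 22.18
tool_pos: [0.5755, 0.1435, 0.1561]
orientation: [-3.142, -0.004, -3.102]
force: [0.3, -0.0, -0.7]
opening: 0.0578
gripper_force: 0.0
```

>>> apply_moves(motion=[0, 0, 0.1, 0, 0, 0, 0, 0, 0.1, 0, 0, 0, 0, 0, 0, 0, 0, 0])

```text
t: 22.55
tool_pos: [0.5775, 0.1436, 0.1493]
orientation: [3.142, 0.002, -3.101]
force: [0.1, -0.4, 0.7]
opening: 0.0577
gripper_force: 0.0
```

>>> apply_moves(motion=[0, 0, 0, 0, 0, 0, 0, 0, 0, 0, 0, 0, 0, 0, 0, 0, 0, 0, 0, 0, 0, 0, 0, 0], claw=-1)

```text
t: 23.05
tool_pos: [0.5775, 0.1436, 0.1497]
orientation: [3.142, 0.002, -3.101]
force: [-1.4, -0.1, 5.8]
opening: 0.0342
gripper_force: 71.3
```

>>> apply_moves(motion=[0, 0, -0.6, 0, 0, 0, 0, 0, -0.8, 0, 0, 0, 0, 0, -0.6, 0, 0, 0, 0.092, 0.84, 0, 0, 0, 0, 0.092, 0.84, 0, 0, 0, 0])

```text
t: 23.68
tool_pos: [0.5642, 0.2275, 0.2488]
orientation: [3.141, 0.001, -3.103]
force: [-0.2, -0.0, -1.9]
opening: 0.034
gripper_force: 70.5
```

>>> apply_moves(motion=[0.092, 0.84, 0, 0, 0, 0, 0.092, 0.84, 0, 0, 0, 0, 0.092, 0.84, 0, 0, 0, 0, 0.092, 0.84, 0, 0, 0, 0, 0, 0, 0.8, 0, 0, 0])

```text
t: 24.3
tool_pos: [0.5403, 0.3988, 0.2112]
orientation: [3.137, 0.009, -3.097]
force: [0.7, -0.4, -1.1]
opening: 0.0343
gripper_force: 70.5
```

>>> apply_moves(motion=[0, 0, 0.9, 0, 0, 0, 0, 0, 0.9, 0, 0, 0, 0, 0, 0.9, 0, 0, 0, 0, 0, 0.6, 0, 0, 0, 0, 0, 0, 0, 0, 0])

```text
t: 24.92
tool_pos: [0.5366, 0.393, 0.04]
orientation: [-3.139, -0.007, -3.101]
force: [-1.0, -0.7, -0.8]
opening: 0.034
gripper_force: 70.4
```

>>> apply_moves(motion=[0, 0, 0.06, 0, 0, 0, 0, 0, 0.06, 0, 0, 0, 0, 0, 0.04, 0, 0, 0, 0, 0, 0, 0, 0, 0])

```text
t: 25.42
tool_pos: [0.5392, 0.3943, 0.0359]
orientation: [3.141, 0.001, -3.101]
force: [0.2, 0.3, -0.8]
opening: 0.0342
gripper_force: 70.5
```

>>> apply_moves(motion=[0, 0, 0.03, 0, 0, 0, 0, 0, 0.02, 0, 0, 0, 0, 0, 0, 0, 0, 0])

```text
t: 25.8
tool_pos: [0.5393, 0.3944, 0.0347]
orientation: [3.141, 0.001, -3.101]
force: [-3.0, -1.1, 8.0]
opening: 0.0347
gripper_force: 71.6
```

>>> apply_moves(motion=[0, 0, 0, 0, 0, 0, 0, 0, 0, 0, 0, 0, 0, 0, -0.2, 0, 0, 0, 0, 0, -0.8, 0, 0, 0, 0, 0, -1, 0, 0, 0], claw=0.35)

```text
t: 26.42
tool_pos: [0.5383, 0.3938, 0.1329]
orientation: [-3.14, -0.003, -3.101]
force: [-0.3, 0.0, 0.1]
opening: 0.0578
gripper_force: 0.0
```

>>> apply_moves(motion=[0, 0, -1, 0, 0, 0, 0, 0, -1, 0, 0, 0, 0, 0, -1, 0, 0, 0, -0.351, -0.836, -0.2, 0, 0, 0, -0.351, -0.836, 0, 0, 0, 0])

```text
t: 27.05
tool_pos: [0.5783, 0.312, 0.2956]
orientation: [3.14, 0.005, -3.099]
force: [0.1, -0.2, 0.1]
opening: 0.0579
gripper_force: 0.0
```

>>> apply_moves(motion=[-0.351, -0.836, 0, 0, 0, 0, -0.351, -0.836, 0, 0, 0, 0, -0.351, -0.836, 0, 0, 0, 0, -0.351, -0.836, 0, 0, 0, 0, 0, 0, 0, 0, 0, 0])

```text
t: 27.68
tool_pos: [0.6558, 0.1444, 0.2931]
orientation: [-3.141, 0.001, -3.106]
force: [0.2, 0.6, -0.4]
opening: 0.0577
gripper_force: 0.0
```

```bash
cat >> h.py <<'E'
def tiles(n="wrist",z=.145,name=None):
    o=ctrl.observe(); C=cal(n); im=vision.read_camera(n)
    if name: cv2.imwrite(f'pics/{name}.png',im[:,:,::-1])
    hsv=cv2.cvtColor(im,cv2.COLOR_RGB2HSV); m=cv2.inRange(hsv,(40,90,30),(90,255,255))
    k,L,S,c=cv2.connectedComponentsWithStats(m)
    print('tcp',o['tool_pos'].round(4),o['orientation'].round(3),o['opening'].round(3),o['t'])
    for i in range(1,k):
        if S[i,4]>60:
            pts=np.argwhere(L==i)[:,::-1].astype(np.float32); r=cv2.minAreaRect(pts)
            w=np.array([px2w(C,*p,z)[:2] for p in cv2.boxPoints(r)]); w=cv2.minAreaRect((w*1000).astype(np.float32))
            print('blob',S[i,4],'px',c[i].round(),'w',np.array(w[0]).round(1),'size',np.array(w[1]).round(1),'ang',round(w[2],1))
E
python3 - <<'E'
from h import *
for i in range(2): vision.read_camera("wrist")
tiles(name="w6"); tiles("top",.03)
E
```

```text
Traceback (most recent call last):
  File "h.py", line 21, in tiles
    print('tcp',o['tool_pos'].round(4),o['orientation'].round(3),o['opening'].round(3),o['t'])
                                                                 ^^^^^^^^^^^^^^^^^^
AttributeError: 'float' object has no attribute 'round'
```

```bash
sed -i "s/o\['opening'\].round(3)/round(o['opening'],3)/" h.py
python3 - <<'E'
from h import *
tiles(name="w6"); tiles("top",.03)
E
```

```text
tcp [0.6539 0.1484 0.293 ] [ 3.141 -0.    -3.101] 0.058 27.825
tcp [0.6538 0.1489 0.293 ] [ 3.141 -0.    -3.1  ] 0.058 27.875
blob 264 px [291. 176.] w [679.9  84.9] size [71.9 35.3] ang 3.1
blob 269 px [293. 204.] w [595.4  79.9] size [71.6 35.4] ang 2.8
blob 259 px [191. 225.] w [538.7 391.3] size [33.4 67.7] ang 89.7
```

```bash
sed -i "s/(40,90,30)/(45,55,30)/;s/>60:/>150:/" h.py
python3 - <<'E'
from h import *
tiles(name="w6"); tiles("top",.145)
E
```

```text
tcp [0.6537 0.1491 0.293 ] [ 3.141 -0.    -3.1  ] 0.058 27.925
blob 2873 px [563. 101.] w [551.6 317.9] size [55.5 33.1] ang 2.6
blob 4796 px [230. 123.] w [577.8  75.2] size [71.7 40.5] ang 3.6
blob 3758 px [240. 226.] w [655.8  80.4] size [72.2 40. ] ang 3.1
blob 3477 px [322. 225.] w [652.3 147. ] size [69.1 36.4] ang 2.5
tcp [0.6538 0.1492 0.293 ] [ 3.141 -0.    -3.099] 0.058 27.975
blob 313 px [291. 176.] w [655.3  78.7] size [70.3 36.4] ang 2.8
blob 321 px [293. 204.] w [576.6  74. ] size [70.8 36.9] ang 3.5
blob 312 px [190. 226.] w [521.9 364.5] size [36.8 66.1] ang 89.7
```

>>> apply_moves(motion=[0.02, -0.04, 0.8, 0, 0, 0, 0, 0, 0.9, 0, 0, 0, 0, 0, 0.7, 0, 0, 0, 0, 0, 0.36, 0, 0, 0, 0, 0, 0.12, 0, 0, 0])

```text
t: 28.65
tool_pos: [0.6532, 0.1464, 0.1481]
orientation: [-3.142, -0.001, -3.1]
force: [-0.1, 0.2, -0.8]
opening: 0.0578
gripper_force: 0.0
```

>>> apply_moves(motion=[0, 0, 0, 0, 0, 0, 0, 0, 0, 0, 0, 0])

```text
t: 28.9
tool_pos: [0.6546, 0.146, 0.1505]
orientation: [3.142, 0.003, -3.101]
force: [0.2, 1.0, -0.8]
opening: 0.0582
gripper_force: 0.0
```

>>> apply_moves(motion=[0, 0, 0, 0, 0, 0, 0, 0, 0, 0, 0, 0, 0, 0, 0, 0, 0, 0, 0, 0, 0, 0, 0, 0], claw=-1)

```text
t: 29.4
tool_pos: [0.6543, 0.1459, 0.1504]
orientation: [3.141, 0.003, -3.101]
force: [-0.6, 0.1, 5.4]
opening: 0.0342
gripper_force: 72.1
```

>>> apply_moves(motion=[0, 0, -0.6, 0, 0, 0, 0, 0, -0.8, 0, 0, 0, 0, 0, -0.6, 0, 0, 0, 0.509, 0.664, 0, 0, 0, 0, 0.509, 0.664, 0, 0, 0, 0])

```text
t: 30.02
tool_pos: [0.5994, 0.2103, 0.2489]
orientation: [3.141, 0.0, -3.103]
force: [0.6, 0.6, -1.1]
opening: 0.0339
gripper_force: 71.3
```

>>> apply_moves(motion=[0.509, 0.664, 0, 0, 0, 0, 0.509, 0.664, 0, 0, 0, 0, 0.509, 0.664, 0, 0, 0, 0, 0.509, 0.664, 0, 0, 0, 0, 0.509, 0.664, 0, 0, 0, 0])

```text
t: 30.65
tool_pos: [0.4648, 0.3716, 0.2484]
orientation: [-3.141, -0.001, -3.101]
force: [0.8, 0.9, -0.9]
opening: 0.0339
gripper_force: 71.3
```

>>> apply_moves(motion=[0.509, 0.664, 0, 0, 0, 0, 0, 0, 0.8, 0, 0, 0, 0, 0, 0.9, 0, 0, 0, 0, 0, 0.9, 0, 0, 0, 0, 0, 0.9, 0, 0, 0])

```text
t: 31.28
tool_pos: [0.4391, 0.4029, 0.0723]
orientation: [-3.142, 0.0, -3.101]
force: [0.4, 0.6, -1.4]
opening: 0.0339
gripper_force: 71.3
```

>>> apply_moves(motion=[0, 0, 0.5, 0, 0, 0, 0, 0, 0.1, 0, 0, 0, 0, 0, 0.08, 0, 0, 0, 0, 0, 0.02, 0, 0, 0, 0, 0, 0, 0, 0, 0])

```text
t: 31.9
tool_pos: [0.4399, 0.4034, 0.0399]
orientation: [3.141, 0.002, -3.101]
force: [-0.0, -1.1, -1.4]
opening: 0.0339
gripper_force: 71.2
```

>>> apply_moves(motion=[0, 0, 0.05, 0, 0, 0, 0, 0, 0.04, 0, 0, 0, 0, 0, 0.02, 0, 0, 0, 0, 0, 0, 0, 0, 0])

```text
t: 32.4
tool_pos: [0.4395, 0.4031, 0.0354]
orientation: [3.141, 0.001, -3.101]
force: [-3.3, -1.8, 11.7]
opening: 0.0342
gripper_force: 72.8
```

>>> apply_moves(motion=[0, 0, 0, 0, 0, 0, 0, 0, 0, 0, 0, 0, 0, 0, -0.2, 0, 0, 0, 0, 0, -0.8, 0, 0, 0, 0, 0, -1, 0, 0, 0], claw=0.35)

```text
t: 33.02
tool_pos: [0.4387, 0.4025, 0.1336]
orientation: [-3.14, -0.002, -3.101]
force: [1.3, 0.7, -0.3]
opening: 0.0574
gripper_force: 0.0
```

>>> apply_moves(motion=[0, 0, -1, 0, 0, 0, 0, 0, -1, 0, 0, 0, -0.51, -0.829, -0.4, 0, 0, 0, -0.51, -0.829, -0.4, 0, 0, 0, -0.51, -0.829, -0.4, 0, 0, 0])

```text
t: 33.65
tool_pos: [0.5211, 0.2807, 0.2946]
orientation: [3.141, 0.001, -3.1]
force: [0.1, -0.3, 0.3]
opening: 0.0576
gripper_force: 0.0
```

>>> apply_moves(motion=[-0.51, -0.829, 0, 0, 0, 0, -0.51, -0.829, 0, 0, 0, 0, -0.51, -0.829, 0, 0, 0, 0, -0.51, -0.829, 0, 0, 0, 0, -0.51, -0.829, 0, 0, 0, 0])

```text
t: 34.28
tool_pos: [0.657, 0.0786, 0.2937]
orientation: [3.141, -0.0, -3.101]
force: [0.7, -0.1, 0.1]
opening: 0.0576
gripper_force: 0.0
```

```bash

python3 - <<'E'
from h import *
for i in range(4): vision.read_camera("wrist")
tiles(name="w7"); tiles("top",.03)
E
```

```text
tcp [0.6565 0.079  0.2931] [ 3.141e+00 -1.000e-03 -3.103e+00] 0.057 34.475
blob 178 px [637.  22.] w [499.  285.4] size [22.8  4.7] ang 16.3
blob 2335 px [622. 103.] w [552.9 289.7] size [55.5 28.4] ang 14.6
blob 4398 px [323. 123.] w [577.4  75.4] size [68.4 36.7] ang 4.0
blob 3456 px [326. 226.] w [655.2  80.3] size [68.3 36.4] ang 2.3
tcp [0.6559 0.0801 0.2932] [ 3.141e+00 -1.000e-03 -3.102e+00] 0.058 34.525
blob 155 px [290. 172.] w [694.7  87.3] size [36.6 46.6] ang 88.8
blob 313 px [190. 226.] w [537.2 391.4] size [39.4 70.9] ang 89.7
blob 310 px [188. 258.] w [437.5 400.8] size [39.2 70.1] ang 89.7
```

>>> apply_moves(motion=[0.02, 0, 0.8, 0, 0, 0, 0, 0, 0.9, 0, 0, 0, 0, 0, 0.7, 0, 0, 0, 0, 0, 0.36, 0, 0, 0, 0, 0, 0.1, 0, 0, 0])

```text
t: 35.2
tool_pos: [0.655, 0.0808, 0.1497]
orientation: [3.141, -0.001, -3.1]
force: [-0.4, 0.1, 0.3]
opening: 0.0578
gripper_force: 0.0
```

>>> apply_moves(motion=[0, 0, 0, 0, 0, 0, 0, 0, 0, 0, 0, 0])

```text
t: 35.45
tool_pos: [0.6566, 0.0799, 0.152]
orientation: [-3.141, 0.003, -3.101]
force: [-0.3, -0.5, 0.2]
opening: 0.058
gripper_force: 0.0
```

>>> apply_moves(motion=[0, 0, 0, 0, 0, 0, 0, 0, 0, 0, 0, 0, 0, 0, 0, 0, 0, 0, 0, 0, 0, 0, 0, 0], claw=-1)

```text
t: 35.95
tool_pos: [0.6563, 0.0798, 0.1518]
orientation: [-3.141, 0.002, -3.101]
force: [-0.7, -0.4, 6.0]
opening: 0.0342
gripper_force: 71.5
```

>>> apply_moves(motion=[0, 0, -0.6, 0, 0, 0, 0, 0, -0.8, 0, 0, 0, 0, 0, -0.6, 0, 0, 0, 0.379, 0.811, 0, 0, 0, 0, 0.379, 0.811, 0, 0, 0, 0])

```text
t: 36.58
tool_pos: [0.6139, 0.1596, 0.2504]
orientation: [3.141, 0.0, -3.103]
force: [1.0, 0.5, -1.1]
opening: 0.0342
gripper_force: 70.7
```

>>> apply_moves(motion=[0.379, 0.811, 0, 0, 0, 0, 0.379, 0.811, 0, 0, 0, 0, 0.379, 0.811, 0, 0, 0, 0, 0.379, 0.811, 0, 0, 0, 0, 0, 0, 0.6, 0, 0, 0])

```text
t: 37.2
tool_pos: [0.5316, 0.3219, 0.222]
orientation: [3.139, 0.005, -3.097]
force: [0.6, -0.4, -0.9]
opening: 0.0341
gripper_force: 70.7
```

>>> apply_moves(motion=[0, 0, 0.9, 0, 0, 0, 0, 0, 0.9, 0, 0, 0, 0, 0, 0.9, 0, 0, 0, 0, 0, 0.7, 0, 0, 0, 0, 0, 0.1, 0, 0, 0])

```text
t: 37.83
tool_pos: [0.5298, 0.3174, 0.0424]
orientation: [-3.139, -0.006, -3.101]
force: [-0.6, 0.4, -0.6]
opening: 0.0341
gripper_force: 70.7
```

>>> apply_moves(motion=[0, 0, 0.05, 0, 0, 0, 0, 0, 0, 0, 0, 0, 0, 0, 0, 0, 0, 0])

```text
t: 38.2
tool_pos: [0.533, 0.3187, 0.0444]
orientation: [3.141, 0.003, -3.101]
force: [0.2, 0.8, -1.4]
opening: 0.0338
gripper_force: 70.7
```

>>> apply_moves(motion=[0, 0, 0.06, 0, 0, 0, 0, 0, 0.06, 0, 0, 0, 0, 0, 0.04, 0, 0, 0, 0, 0, 0.02, 0, 0, 0, 0, 0, 0, 0, 0, 0])

```text
t: 38.83
tool_pos: [0.5322, 0.3184, 0.0367]
orientation: [3.142, 0.001, -3.101]
force: [-4.2, -3.0, 16.5]
opening: 0.0341
gripper_force: 72.8
```

>>> apply_moves(motion=[0, 0, 0, 0, 0, 0, 0, 0, 0, 0, 0, 0, 0, 0, -0.2, 0, 0, 0, 0, 0, -0.8, 0, 0, 0, 0, 0, -1, 0, 0, 0], claw=0.35)

```text
t: 39.45
tool_pos: [0.5313, 0.318, 0.1339]
orientation: [-3.141, -0.003, -3.101]
force: [1.1, -0.1, -0.0]
opening: 0.058
gripper_force: 0.0
```

>>> apply_moves(motion=[0, 0, -1, 0, 0, 0, 0, 0, -1, 0, 0, 0, -0.12, -0.816, -0.4, 0, 0, 0, -0.12, -0.816, -0.4, 0, 0, 0, -0.12, -0.816, -0.4, 0, 0, 0])

```text
t: 40.08
tool_pos: [0.5549, 0.1957, 0.2949]
orientation: [-3.142, 0.0, -3.1]
force: [-0.4, 0.0, -0.9]
opening: 0.058
gripper_force: 0.0
```

>>> apply_moves(motion=[-0.12, -0.816, 0, 0, 0, 0, -0.12, -0.816, 0, 0, 0, 0, -0.12, -0.816, 0, 0, 0, 0, 0, 0, 0, 0, 0, 0, 0, 0, 0, 0, 0, 0])

```text
t: 40.7
tool_pos: [0.5777, 0.0755, 0.2939]
orientation: [3.141, -0.0, -3.102]
force: [0.1, 0.3, -0.7]
opening: 0.0578
gripper_force: 0.0
```

```bash

python3 - <<'E'
from h import *
for i in range(2): vision.read_camera("wrist")
tiles(name="w8"); tiles("top",.03)
E
```

```text
tcp [0.5776 0.0762 0.2939] [ 3.141 -0.    -3.1  ] 0.058 40.8
blob 1374 px [629.  88.] w [460.6 288. ] size [52.4 18.7] ang 15.4
blob 2234 px [546. 170.] w [525.1 243.1] size [56.  31.7] ang 1.3
blob 2632 px [610. 179.] w [528.4 295.3] size [58.9 35.6] ang 1.6
blob 3435 px [323. 227.] w [576.8  74.2] size [68.5 36.5] ang 2.5
tcp [0.5776 0.0764 0.2939] [ 3.141 -0.    -3.1  ] 0.057 40.85
blob 190 px [293. 206.] w [591.5  81.8] size [33.3 55.2] ang 88.8
blob 312 px [190. 225.] w [537.2 391.4] size [39.4 70.9] ang 89.7
blob 303 px [215. 226.] w [532.1 315.7] size [39.4 70.6] ang 89.5
blob 311 px [188. 258.] w [437.5 400.8] size [39.2 70.1] ang 89.7
```

A is where I expected it at (.577,.0745), so I'll descend.

>>> apply_moves(motion=[0.01, -0.03, 0.8, 0, 0, 0, 0, 0, 0.9, 0, 0, 0, 0, 0, 0.7, 0, 0, 0, 0, 0, 0.36, 0, 0, 0, 0, 0, 0.12, 0, 0, 0])

```text
t: 41.52
tool_pos: [0.5767, 0.0745, 0.1485]
orientation: [3.141, -0.003, -3.1]
force: [-0.1, -0.2, 0.7]
opening: 0.0579
gripper_force: 0.0
```

>>> apply_moves(motion=[0, 0, 0, 0, 0, 0, 0, 0, 0, 0, 0, 0])

```text
t: 41.78
tool_pos: [0.5783, 0.0739, 0.1509]
orientation: [-3.141, 0.002, -3.101]
force: [-0.1, 0.0, 0.7]
opening: 0.0577
gripper_force: 0.0
```

>>> apply_moves(motion=[0, 0, 0, 0, 0, 0, 0, 0, 0, 0, 0, 0, 0, 0, 0, 0, 0, 0, 0, 0, 0, 0, 0, 0], claw=-1)

```text
t: 42.28
tool_pos: [0.5783, 0.0737, 0.1511]
orientation: [-3.141, 0.002, -3.101]
force: [-0.6, -0.8, 6.3]
opening: 0.0342
gripper_force: 70.8
```

>>> apply_moves(motion=[0, 0, -0.6, 0, 0, 0, 0, 0, -0.8, 0, 0, 0, 0, 0, -0.6, 0, 0, 0, 0.449, 0.865, 0, 0, 0, 0, 0.449, 0.865, 0, 0, 0, 0])

```text
t: 42.9
tool_pos: [0.5288, 0.1587, 0.2501]
orientation: [3.141, 0.001, -3.103]
force: [0.0, 0.1, -1.5]
opening: 0.0342
gripper_force: 70.1
```

>>> apply_moves(motion=[0.449, 0.865, 0, 0, 0, 0, 0.449, 0.865, 0, 0, 0, 0, 0.449, 0.865, 0, 0, 0, 0, 0.449, 0.865, 0, 0, 0, 0, 0, 0, 0.6, 0, 0, 0])

```text
t: 43.52
tool_pos: [0.4318, 0.3309, 0.2214]
orientation: [3.139, 0.005, -3.096]
force: [-0.5, 0.5, -1.3]
opening: 0.0339
gripper_force: 70.1
```

>>> apply_moves(motion=[0, 0, 0.9, 0, 0, 0, 0, 0, 0.9, 0, 0, 0, 0, 0, 0.9, 0, 0, 0, 0, 0, 0.7, 0, 0, 0, 0, 0, 0.14, 0, 0, 0])

```text
t: 44.15
tool_pos: [0.4309, 0.3267, 0.0406]
orientation: [-3.14, -0.005, -3.101]
force: [1.2, 0.6, -1.2]
opening: 0.0341
gripper_force: 70.1
```

>>> apply_moves(motion=[0, 0, 0.06, 0, 0, 0, 0, 0, 0.06, 0, 0, 0, 0, 0, 0.03, 0, 0, 0, 0, 0, 0, 0, 0, 0])

```text
t: 44.65
tool_pos: [0.4331, 0.3279, 0.0362]
orientation: [3.141, 0.002, -3.101]
force: [0.1, 0.6, 0.1]
opening: 0.0344
gripper_force: 70.3
```

>>> apply_moves(motion=[0, 0, 0.02, 0, 0, 0, 0, 0, 0, 0, 0, 0])

```text
t: 44.9
tool_pos: [0.4331, 0.3279, 0.0361]
orientation: [3.141, 0.002, -3.101]
force: [-1.3, -0.9, 9.0]
opening: 0.0341
gripper_force: 71.5
```

>>> apply_moves(motion=[0, 0, 0, 0, 0, 0, 0, 0, 0, 0, 0, 0, 0, 0, -0.2, 0, 0, 0, 0, 0, -0.8, 0, 0, 0, 0, 0, -1, 0, 0, 0], claw=0.35)

```text
t: 45.52
tool_pos: [0.4317, 0.3271, 0.1348]
orientation: [-3.14, -0.003, -3.101]
force: [0.7, 0.5, 0.3]
opening: 0.0574
gripper_force: 0.0
```

>>> apply_moves(motion=[0, 0, -1, 0, 0, 0, 0, 0, -1, 0, 0, 0, 0, -0.895, -0.3, 0, 0, 0, 0, -0.895, 0, 0, 0, 0, 0, -0.895, 0, 0, 0, 0], claw=1)

```text
t: 46.15
tool_pos: [0.4377, 0.1923, 0.2503]
orientation: [3.142, 0.002, -3.1]
force: [0.8, -0.1, 0.5]
opening: 0.0852
gripper_force: 0.0
```

>>> apply_moves(motion=[0, -0.895, 0, 0, 0, 0, 0, -0.895, 0, 0, 0, 0, 0, -0.895, 0, 0, 0, 0, 0, -0.895, 0, 0, 0, 0, 0, 0, 0, 0, 0, 0])

```text
t: 46.78
tool_pos: [0.4455, 0.0121, 0.2498]
orientation: [-3.141, 0.001, -3.106]
force: [-0.6, 0.2, 0.1]
opening: 0.0859
gripper_force: 0.0
```

```bash

python3 - <<'E'
from h import *
for i in range(3): vision.read_camera("wrist")
tiles("top",.03); o=ctrl.observe(); C=shot("wrist","w9"); im=cv2.imread('pics/w9.png').sum(2); print(o['tool_pos'])
for v in (200,230,260,275):
    c=np.where(im[v,280:390]<240)[0]+280
    if len(c): print(v,c.min(),c.max(), px2w(C,(c.min()+c.max())/2,v,.15))
shot("top","top4",(150,120,410,300),3)
E
```

```text
tcp [0.4447 0.0152 0.2494] [ 3.141 -0.    -3.101] 0.085 46.925
blob 312 px [190. 226.] w [537.2 391.4] size [39.4 70.9] ang 89.7
blob 302 px [215. 226.] w [532.1 315.7] size [39.4 70.6] ang 89.5
blob 310 px [188. 258.] w [437.5 400.8] size [39.2 70.1] ang 89.7
blob 312 px [213. 260.] w [432.5 325.6] size [39.2 69.9] ang 89.5
[0.44471404 0.0155169  0.24941027]
230 305 334 [0.43292226 0.01177995 0.15      ]
260 306 334 [0.45376928 0.01293463 0.15      ]
275 306 335 [0.46458416 0.01370458 0.15      ]
```

View pics/top4.png

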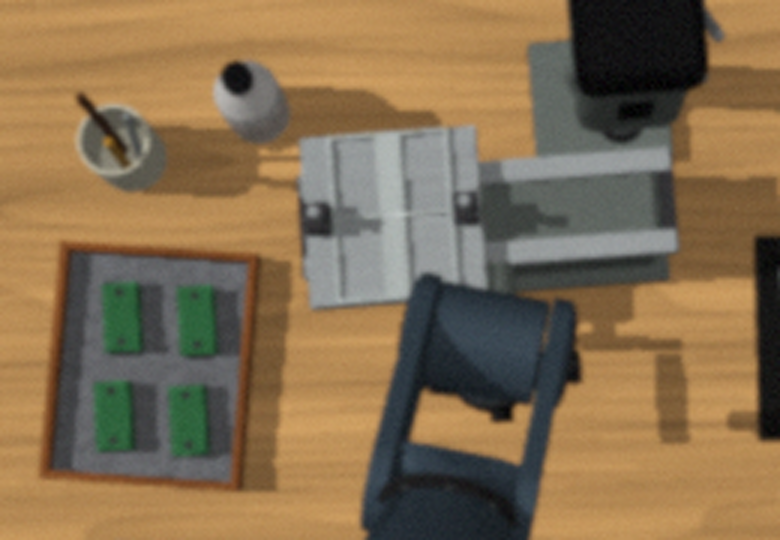

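All four tiles lie flat in the tray and the carriage is empty. Next I grip the crank and turn it back.

>>> apply_moves(motion=[0, -0.02, 0.7, 0, 0, 0, 0, 0, 0.7, 0, 0, 0, 0, 0, 0.57, 0, 0, 0, 0, 0, 0, 0, 0, 0, 0, 0, 0, 0, 0, 0], squeeze=60)

```text
t: 47.7
tool_pos: [0.4457, 0.014, 0.1515]
orientation: [-3.141, 0.001, -3.1]
force: [-0.1, 0.0, 0.4]
opening: 0.0854
gripper_force: 0.0
```

>>> apply_moves(motion=[0, 0, 0, 0, 0, 0, 0, 0, 0, 0, 0, 0, 0, 0, 0, 0, 0, 0, 0, 0, 0, 0, 0, 0, 0, 0, 0, 0, 0, 0], claw=-1)

```text
t: 48.32
tool_pos: [0.4453, 0.0128, 0.1512]
orientation: [-3.14, 0.0, -3.1]
force: [-1.9, -4.4, 4.7]
opening: 0.0193
gripper_force: 58.5
```

>>> apply_moves(motion=[0, -0.447, 0.095, 0, 0, 0, 0, -0.37, 0.269, 0, 0, 0, 0, -0.229, 0.396, 0, 0, 0, 0, -0.048, 0.455, 0, 0, 0, 0, 0.141, 0.435, 0, 0, 0])

```text
t: 48.95
tool_pos: [0.4477, -0.0349, 0.0678]
orientation: [-3.141, 0.001, -3.102]
force: [3.6, 8.3, 8.3]
opening: 0.0196
gripper_force: 60.6
```

>>> apply_moves(motion=[0, 0.306, 0.34, 0, 0, 0, 0, 0.418, 0.186, 0, 0, 0, 0, 0.457, 0, 0, 0, 0, 0, 0.418, -0.186, 0, 0, 0, 0, 0.306, -0.34, 0, 0, 0])

```text
t: 49.58
tool_pos: [0.4433, 0.0608, 0.0684]
orientation: [-3.14, -0.001, -3.1]
force: [-2.0, -16.6, 5.6]
opening: 0.0191
gripper_force: 60.1
```

>>> apply_moves(motion=[0, 0.141, -0.435, 0, 0, 0, 0, -0.048, -0.455, 0, 0, 0, 0, -0.229, -0.396, 0, 0, 0, 0, -0.37, -0.269, 0, 0, 0, 0, -0.447, -0.095, 0, 0, 0])

```text
t: 50.2
tool_pos: [0.4452, 0.0143, 0.1516]
orientation: [3.139, 0.001, -3.101]
force: [2.2, 4.4, -5.4]
opening: 0.019
gripper_force: 60.1
```

>>> apply_moves(motion=[0, -0.447, 0.095, 0, 0, 0, 0, -0.37, 0.269, 0, 0, 0, 0, -0.229, 0.396, 0, 0, 0, 0, -0.048, 0.455, 0, 0, 0, 0, 0.141, 0.435, 0, 0, 0])

```text
t: 50.82
tool_pos: [0.4477, -0.0349, 0.0678]
orientation: [-3.141, 0.001, -3.102]
force: [2.4, 8.2, 8.7]
opening: 0.0191
gripper_force: 61.8
```

>>> apply_moves(motion=[0, 0.306, 0.34, 0, 0, 0, 0, 0.418, 0.186, 0, 0, 0, 0, 0.457, 0, 0, 0, 0, 0, 0.418, -0.186, 0, 0, 0, 0, 0.306, -0.34, 0, 0, 0])

```text
t: 51.45
tool_pos: [0.4433, 0.0608, 0.0684]
orientation: [-3.14, -0.001, -3.1]
force: [-1.8, -17.4, 4.9]
opening: 0.0191
gripper_force: 61.2
```

>>> apply_moves(motion=[0, 0.141, -0.435, 0, 0, 0, 0, -0.048, -0.455, 0, 0, 0, 0, -0.229, -0.396, 0, 0, 0, 0, -0.37, -0.269, 0, 0, 0, 0, -0.447, -0.095, 0, 0, 0])

```text
t: 52.08
tool_pos: [0.4452, 0.0143, 0.1516]
orientation: [3.139, 0.001, -3.101]
force: [2.7, 4.5, -5.0]
opening: 0.0196
gripper_force: 60.4
```

>>> apply_moves(motion=[0, -0.02, 0, 0, 0, 0, 0, 0, 0, 0, 0, 0, 0, 0, 0, 0, 0, 0])

```text
t: 52.45
tool_pos: [0.4453, 0.0126, 0.1511]
orientation: [-3.141, 0.0, -3.1]
force: [-0.9, -1.7, 6.3]
opening: 0.0194
gripper_force: 61.7
```

>>> apply_moves(motion=[0, -0.06, 0, 0, 0, 0, 0, 0, 0, 0, 0, 0, 0, 0, 0, 0, 0, 0])

```text
t: 52.82
tool_pos: [0.4452, 0.012, 0.151]
orientation: [3.138, 0.0, -3.102]
force: [-0.6, 9.5, 6.7]
opening: 0.0193
gripper_force: 62.0
```

>>> apply_moves(motion=[0, 0, 0, 0, 0, 0, 0, 0, 0, 0, 0, 0, 0, 0, 0, 0, 0, 0, 0, 0, -0.6, 0, 0, 0, 0, 0, -1, 0, 0, 0], claw=1)

```text
t: 53.45
tool_pos: [0.4441, 0.0094, 0.2302]
orientation: [3.14, -0.005, -3.102]
force: [1.3, -0.1, -1.3]
opening: 0.0855
gripper_force: 0.0
```

>>> apply_moves(motion=[0.6, 0.8, -1, 0, 0, 0, 0.1, 0.9, -0.4, 0, 0, 0, 0.1, 0.9, 0, 0, 0, 0, 0, 0.9, 0, 0, 0, 0, 0, 0, 0, 0, 0, 0])

```text
t: 54.08
tool_pos: [0.4014, 0.1802, 0.295]
orientation: [3.141, 0.0, -3.097]
force: [0.0, -0.3, 0.6]
opening: 0.0853
gripper_force: 0.0
```

```bash

python3 - <<'E'
from h import *
for i in range(3): vision.read_camera("wrist")
tiles("top",.03); shot("top","top5",(150,110,490,310),2.3); o=ctrl.observe(); print(o['tool_pos'],o['force'],abs(o['qvel']).max())
E
```

```text
tcp [0.4018 0.1775 0.2947] [-3.141e+00 -1.000e-03 -3.101e+00] 0.086 54.225
blob 314 px [190. 226.] w [537.2 391.4] size [39.4 70.9] ang 89.7
blob 308 px [215. 227.] w [532.1 315.7] size [39.4 70.6] ang 89.5
blob 314 px [188. 258.] w [437.5 400.8] size [39.2 70.1] ang 89.7
[0.40204123 0.17709456 0.2947819 ] [ 0.67538225 -0.24623783  0.11336642] 0.003039801956078915
```

View pics/top5.png

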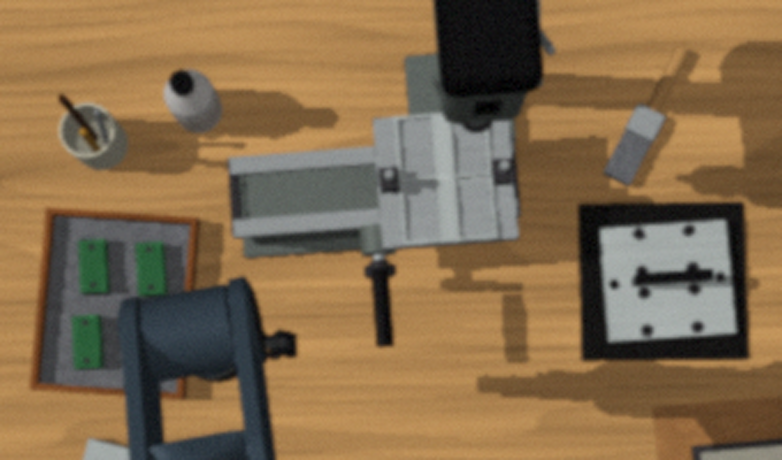

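>>> apply_moves(motion=[0, -0.9, 0, 0, 0, 0, 0, -0.9, 0, 0, 0, 0, 0, -0.4, 0, 0, 0, 0, 0, 0, 0, 0, 0, 0, 0, 0, 0, 0, 0, 0])

```text
t: 54.95
tool_pos: [0.4063, 0.0681, 0.295]
orientation: [3.141, -0.0, -3.103]
force: [-0.6, 0.0, -0.3]
opening: 0.0852
gripper_force: 0.0
```

```bash

python3 - <<'E'
from h import *
for i in range(3): vision.read_camera("wrist")
tiles("top",.03); o=ctrl.observe(); print(o['tool_pos'],o['force'])
E
```

```text
tcp [0.4063 0.0688 0.295 ] [ 3.141 -0.    -3.1  ] 0.086 55.1
blob 313 px [190. 226.] w [537.2 391.4] size [39.4 70.9] ang 89.7
blob 306 px [215. 227.] w [532.1 315.7] size [39.4 70.6] ang 89.5
blob 310 px [188. 258.] w [437.5 400.8] size [39.2 70.1] ang 89.7
blob 309 px [212. 260.] w [432.5 325.6] size [39.2 69.9] ang 89.5
[0.40627654 0.06889748 0.29499208] [-0.40706423  0.83960051  0.27977381]
```

```bash
python3 -c "
from cell import ctrl
print(ctrl.close_job())"
```

```text
the job is handed in; nothing more can be done
None
```

The job is handed in: the plate lies flat in the middle of the mat, all four tiles are flat in the tray, and the empty carriage is cranked back to its stop under the drill (the hand-in call returned no verdict).

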